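Load a die in the rivet press turret and index it

TASK

Take the narrow-headed die from the wooden rack and press it gently into the one empty pocket of the die turret until its head sits flat on the pocket's rim. Then turn the wheel one click clockwise (seen from above) so that the die stands at the pointer, and let go; the upright post on the wheel is its handle. Go easy on the turret, and leave the other die, the jar and the hammer where they are.

Things in the scene. Friction and masses are not known exactly. Their poses are not given: they have to be found in the camera images.
- turret: Die turret fixed to the bench: green round base (170 mm wide, 30 high) with an aluminium wheel of six round cups (34 mm wide), rims 60 mm above the bench, centres 75 mm from the upright axis, 60 deg apart. Five hold dies that belong to the wheel (heads 26 mm wide, 30 mm above the rims); one is empty, above a low apron on the -x side. Origin: on the bench under the axis, z up. Fixed to the base.
- click (a point): On the wheel axis at rim height, fixed to the base. Worn click: at rest the whole wheel (cups and post) stands turned from the marked places by up to 0.16 rad (12 mm at the pockets) either way, unmeasured, the same at each click. Turning takes up to 0.6 N m (8 N at the post) until 30 deg, then the wheel pulls itself into the next click at 60 deg. 3 N sideways shifts a pocket about 4 mm.
- loading (a point): Marked place of the empty pocket's mouth before turning: 75 mm from the axis on the turret's -x side, at rim height; fixed to the base, so the worn click does not show in it. The pocket is 17.5 mm wide, 25 deep. A spring ball in its wall on the axis side, 11 mm below the rim, stops a die that is only dropped in (after about 9 mm); pressing past it takes 8 to 20 N, the rest to the rim a few N.
- setting (a point): Marked place of the same pocket after one click clockwise (from above): 75 mm from the axis, 60 deg clockwise of the loading place, at rim height. A green pointer fin (72 mm high) stands outside it, 115 to 130 mm from the axis, its steel tooth reaching in to 103 mm. Fixed to the base.
- post_place (a point): Marked place, before turning, of the top of the post for turning the wheel: upright steel, 12 mm wide, from 60 to 135 mm above the bench, 75 mm from the axis, in the gap between two cups, 150 deg clockwise (from above) of the empty pocket. The post itself shares the wheel's worn-click offset and moves with the wheel; this point is fixed to the base.
- die: The narrow-headed die to load: steel, about 160 g. Round head 26 mm wide and 30 mm tall, the top 4 mm bevelled, on a round shank 16 mm wide and 24 mm long with a 1.5 mm chamfer at the foot. 54 mm overall. Origin: centre of the foot; z up along its axis. It hangs upright in the rack by its head, underside 32 mm above the bench.
- wide_die: The other loose die, not to be used: head 40 mm across and 14 mm tall on the same shank (16 x 24 mm). Origin: centre of the foot, z up.
- rack: Fixed wooden die rack, 190 x 70 x 32 mm, with two holes 19 mm wide, 55 mm either side of its middle along its x. Origin: centre of the underside. The dies hang in the holes, head undersides on its top, 32 mm above the bench; which die is in which hole varies.
- jar: Closed jar with a red lid, 68 mm across, 100 mm tall, standing on the bench. Origin: centre of its underside.
- hammer: Hammer about 260 mm long lying on the bench. Origin: under its middle.

How it is judged:
On the way:
1. the die is pressed home in the pocket at the loading place (z of die in the frame of turret between 0.03 and 0.0385 m and angle between die's own z axis and vertical below 0.09 rad and horizontal distance between die and loading below 0.019 m), for 0.2 s.
At the end, for the whole second after the job is handed in: The die is home in its pocket (foot 30 to 38.5 mm above the bench, i.e. its head within 2.5 mm of the rim; tilted less than 0.09 rad), stands within 19 mm of the setting place, seen from above, at rest and let go (z of die in the frame of turret between 0.03 and 0.0385 m and angle between die's own z axis and vertical below 0.09 rad and horizontal distance between die and setting below 0.019 m and linear speed of die below 0.02 m/s); the robot touches nothing.
It fails at once if the die is forced against the turret with more than 60 N (contact force between die and turret above 60 N).
It fails at once if the robot pushes on the turret with more than 25 N (contact force between any of the arm, the fingers and turret above 25 N).
It fails at once if the seated die is carried past the pointer or turned the other way (z of die in the frame of turret below 0.0385 m and horizontal distance between die and turret below 0.095 m and (x of die in the frame of turret above 0 m or y of die in the frame of turret below -0.04 m)).
It fails at once if the wide-headed die is moved by more than 15 mm, or the jar or the hammer by more than 20 mm (distance of wide_die from where it was at the start of the episode above 0.015 m or distance of any of jar, hammer from where it was at the start of the episode above 0.02 m).
It also fails if it takes over 72 s, if anything falls off the work surface, if the arm or the gripper's body presses on something with over 40 N, if the wrist force passes 120 N, or if a joint passes its speed limit or range.

ROBOT

A 6-joint arm with a two-finger parallel gripper is mounted at the origin on the work surface. World frame = base frame: x ahead of the robot, y to its left, z up, the work surface at z = 0. Lengths are in m, angles in rad, forces in N, time in s.
With the tool pointing down it reaches from about 0.275 to 0.975 m from the base axis. Payload 8.4 kg.
Tool frame: the origin (TCP) lies on the centre line of the jaws, within the pads' length; the fingertips stand 25 mm ahead of it and the grasp point (between the pads) lies 6 mm ahead of it; z points along the fingers, y is the line along which they close (so a half turn about z gives the same grasp; the last joint's range is limited). The gripper opens to 92 mm and grips with 3 to 60 N. Pads are 20 mm wide; open, the fingers measure 128 mm over their backs; the gripper's body (75 mm by 189 mm) begins 69 mm behind the grasp point.
Start: joints at [1.122, 0.353, 1.633, -0, 1.155, -0.002], TCP at [0.27, 0.564, 0.24] pointing down, gripper open.
Joint ranges: [-2.63, 2.63], [-0.92, 2.1], [0.06, 2.66], [-1.3, 4.44], [0, 2.69], [-3.02, 3.02]. Speed limits (rad/s): [2.22, 2.22, 2.79, 3.14, 3.14, 3.14].

INTERFACE

Orientations are given as a unit quaternion [w, x, y, z].
In Python, from rig import arm, imaging, sensors gives the robot as it stands (arm), with the cameras (imaging) and the readings (sensors).
- The arm moves only by the tool steer_hand, called after ">>>" as a command line: name --argument value ..., lists and objects as JSON in quotes. Schema: {"type":"object","properties":{"rows":{"type":"array","items":{"type":"array","items":{"type":"array","items":{"type":"number"},"minItems":7,"maxItems":7},"minItems":1,"maxItems":12},"minItems":1,"maxItems":1},"grip_n":{"type":"number"},"only":{"type":"string"},"quiet":{"type":"boolean"},"lines":{"type":"string"}},"required":["rows"],"additionalProperties":false}. rows is a list that holds a single list of rows (three levels of brackets), with 1 to 12 rows, each of 7 numbers: the opening from 0.0 (shut) to 1.0 (fully open), then dx, dy, dz in fractions of the full range, 1 being 75 cm, then a rotation vector rx, ry, rz in a scale on which 1.0 is 2 rad; each row is the pose to reach, as a shift and turn from the pose commanded when the call began, along the tool's axes at that moment; what a row does not reach only later rows make up. A row lasts 1/8 s, in which the tool goes at most 0.0625 m and 0.188 rad, less where a joint would pass 70% of its speed; a pose out of reach is approached as far as the arm can. The fingers move at their own pace and stop on an object; grip_n is the grip in N (left out, the last holds). Time passes only in rows, so rows that do not move let the fingers close. The tool returns the time, the measured TCP pose, the force, the opening and the grip force at its end. only (a regular expression) keeps the lines of the reply that match it, lines (a string "A,B") keeps lines A to B, and quiet returns only ok. Shift and turn numbers lie between -1 and 1, and a call with a number outside is refused. Input that does not fit is refused with a message, and nothing moves.
- sensors.read_state(): the state, without advancing time (a new reading comes with each control period).
- imaging.snapshot(name): name is "side" or "top"; returns a dict with "img" (420x560x3 uint8, red, green, blue), "fov_y" (degrees; the focal length in pixels is half the picture's height over the tangent of half this angle, whatever the lens; pixels are square), "cx", "cy" (the principal point, pixels), "k1" (the pictures are not rectified: a ray, as slopes to the right and down, at radius r is drawn at 1 + k1 r^2 times it, then the intrinsics apply), "R" (3x3) and "t" (3): a world point X has camera coordinates R X + t. Camera axes: x right, y down, z forward; pixel columns grow to the right and rows downward; lengths in m; the calibration is good to about 2 mm. A picture is of the moment at which its call begins. There is no depth.
- arm.sign_off(): hands the job in; it is judged then, once.
The state is a dict: "t": time; "joint_pos": joint angles; "qvel": joint speeds; "effort": joint torques, N m; "eef_pos": TCP position; "orientation": TCP orientation; "force": force on the tool from outside, world axes, zero at the start; "wrist_torque": the same for the moment, N m; "width": opening from 0.0 (shut) to 1.0 (fully open); "gripper_force": force on a finger pad.
Only numpy, scipy, OpenCV 4.12 (cv2) and the standard library are available. Lean on these libraries where they do the work, as an engineer would, in place of code of your own. Each camera call takes 0.05 s, during which the arm holds its last target. There are 200 camera calls.

## Working session

There is one attempt and no reset: what is moved stays moved. The work goes in short steps, Python scripts to look and compute and a tool call to move; the robot and the scene stay as the last step left them, time stands still between calls to the robot, and variables do not carry over. Pictures are saved under pics/ and viewed, at most 10 in all, crops included, and the job is handed in when it is done.

```bash
ls; mkdir -p pics; python3 - <<'E'
from rig import arm, imaging, sensors
import cv2
for n in("side","top"):
    s=imaging.snapshot(n); cv2.imwrite(f"pics/{n}0.png",s["img"][:,:,::-1]); print(n,s["fov_y"],s["cx"],s["cy"],s["k1"],s["R"],s["t"])
print(sensors.read_state())
E
```

```text
pics
rig.py
side 51.79982141116499 275.8715739820342 213.23092215260448 0.038380748675038386 [[ 0.99981088 -0.0168034   0.00979006]
 [-0.00270357 -0.61862173 -0.78568431]
 [ 0.01925851  0.78550926 -0.61855017]] [-0.59405022  0.12472765  1.05476134]
top 42.59105526684367 271.8803585500569 211.55330617062904 -0.11345074896770557 [[-0.00581712 -0.99995024 -0.00810393]
 [-0.99056145  0.00687196 -0.13689699]
 [ 0.13694587  0.0072311  -0.99055214]] [0.0449896  0.60351637 1.22186537]
{'t': 0.1, 'joint_pos': array([ 1.12158168e+00,  3.53514577e-01,  1.63402179e+00,  2.82501723e-05,
        1.15521001e+00, -2.38457358e-03]), 'qvel': array([ 0.00084574, -0.00056916, -0.00216941,  0.00032102,  0.00118484,
        0.00093486]), 'effort': array([-1.70428746e-03, -5.94906700e+01, -3.34927762e+01,  6.97475905e-02,
        1.84175087e-02, -6.28106181e-05]), 'eef_pos': array([0.2698803 , 0.56329085, 0.23899517]), 'orientation': array([-1.41741974e-04,  2.21566603e-01,  9.75145070e-01, -5.59322992e-04]), 'force': array([0.79246591, 0.27506139, 0.36687158]), 'wrist_torque': array([-0.01898171,  0.03637197,  0.0031844 ]), 'gripper_force': 0.0, 'width': 1.0020978298474026}
```

View pics/top0.png

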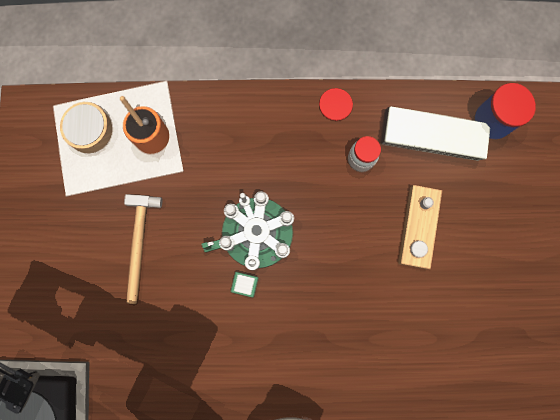

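View pics/side0.png

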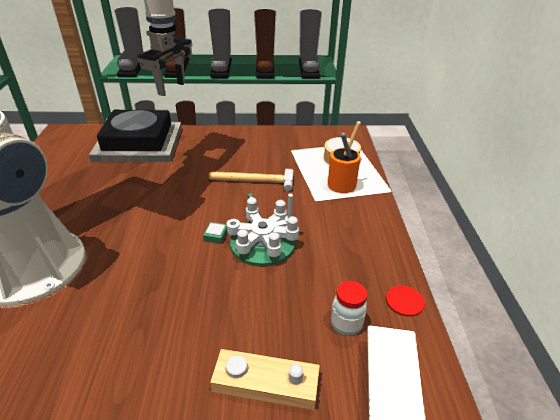

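The top view shows the turret hub at about (256,230), the empty cup at (252,263), the apron at (245,285), the pointer at (210,245) and the post near (243,198). The narrow die is at (427,202), the wide one at (419,248). Next I zoom in for accuracy.

```bash
python3 - <<'E'
import cv2,numpy as np
t=cv2.imread("pics/top0.png");s=cv2.imread("pics/side0.png")
a=cv2.resize(t[180:300,195:305],None,fx=5,fy=5,interpolation=cv2.INTER_CUBIC)
b=cv2.resize(s[185:270,195:305],None,fx=6,fy=6,interpolation=cv2.INTER_CUBIC)
cv2.imwrite("pics/tz.png",a);cv2.imwrite("pics/sz.png",b)
c=np.hstack([cv2.resize(t[175:275,390:450],None,fx=5.5,fy=5.5,interpolation=cv2.INTER_CUBIC)])
d=cv2.resize(s[345:405,205:325],None,fx=3.8,fy=3.8,interpolation=cv2.INTER_CUBIC)
o=np.zeros((550,330+456,3),np.uint8);o[:550,:330]=c;o[:228,330:]=d
cv2.imwrite("pics/rz.png",o)
E
```

```text
(no output)
```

View pics/tz.png

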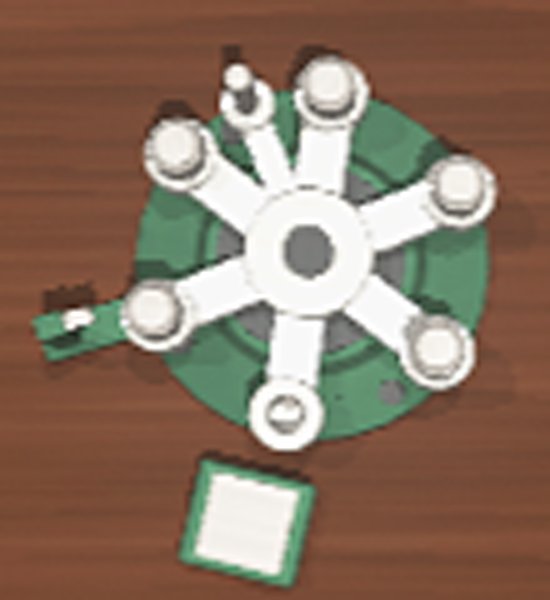

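View pics/sz.png

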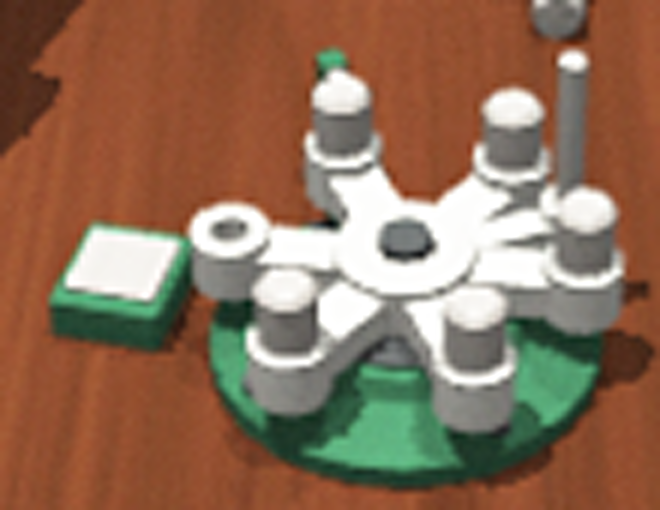

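View pics/rz.png

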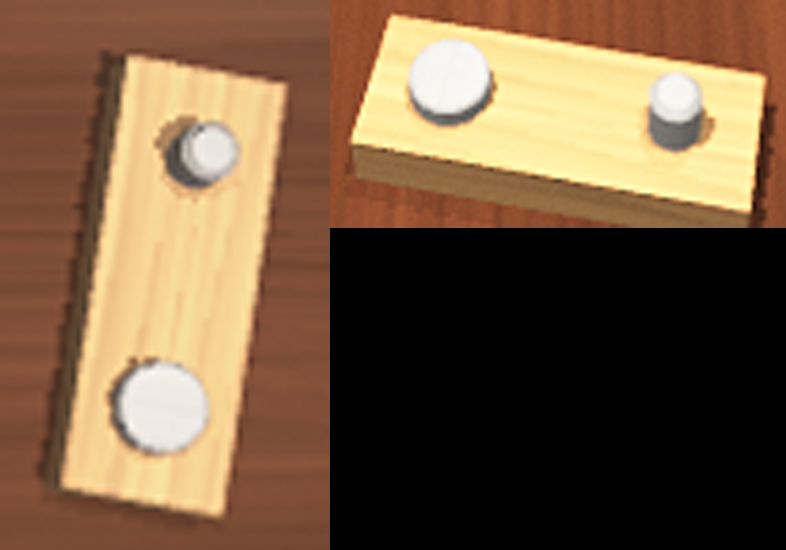

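The crops show the five die tops, the empty rim at tz (287,412), the post top at tz (237,76), and the narrow die top at rz (208,151) and (676,97). I'll cast rays onto known heights and fit the wheel pose to those points.

```bash
cat >h.py <<'E'
import numpy as np,cv2
from rig import arm, imaging, sensors
def cam(n):
    s=imaging.snapshot(n);f=210/np.tan(np.radians(s["fov_y"]/2));s["f"]=f;return s
def cast(s,uv,z):
    p=(np.array(uv,float)-[s["cx"],s["cy"]])/s["f"];q=p.copy()
    for _ in range(20): q=p/(1+s["k1"]*(q@q))
    d=s["R"].T@[q[0],q[1],1];C=-s["R"].T@s["t"]
    return (C+d*(z-C[2])/d[2])[:2]
def proj(s,X):
    c=s["R"]@X+s["t"];q=c[:2]/c[2];return q*(1+s["k1"]*(q@q))*s["f"]+[s["cx"],s["cy"]]
def totool(dw):  # world shift -> tool axes
    from scipy.spatial.transform import Rotation as Ro
    st=sensors.read_state();w,x,y,z=st["orientation"];return Ro.from_quat([x,y,z,w]).inv().apply(dw)
E
python3 - <<'E'
from h import *
T=cam("top");S=cam("side")
zt=lambda u,v:((u+.5)/5-.5+195,(v+.5)/5-.5+180)
zs=lambda u,v:((u+.5)/6-.5+195,(v+.5)/6-.5+185)
def show(nm,s,pts,f):
    P=np.array([cast(s,f(*p[:2]),p[2]) for p in pts]);ang=np.radians([p[3] for p in pts])
    # model: centre + .075*[cos(th+a),sin(th+a)]  (a relative to empty pocket, ccw+)
    m=.075*np.exp(1j*ang);z=P[:,0]+1j*P[:,1]
    c=z.mean();r=((z-c)*np.conj(m-m.mean())).sum();r/=abs(r);c=c-r*m.mean()
    print(nm,"c",c,"empty pocket dir deg",np.degrees(np.angle(r)),"pocket",c+.075*r,"post",c+.075*r*np.exp(-1j*np.radians(150)))
    print("resid mm",np.round((z-c-r*m)*1000,1)); return c,r
D=.09
a=show("top",T,[(332,85,D,180),(462,186,D,120),(439,347,D,60),(154,309,D,-60),(178,148,D,-120),(237,76,.135,-150),(287,412,.06,0)],zt)
b=show("side",S,[(341,92,D,-60),(513,108,D,-120),(585,210,D,180),(474,306,D,120),(286,290,D,60),(573,62,.135,-150),(229,230,.06,0)],zs)
for c,r in(a,b): pass
for n,p,z in(("apron",(250,523),.015),("base",(312,265),.03),("tooth",(78,318),.072)): 
    q=cast(T,zt(*p),z);q=q[0]+1j*q[1];print(n,q,np.degrees(np.angle(q-a[0])),abs(q-a[0]))
print("die top",cast(T,((208.5)/5.5-.5+390,151.5/5.5-.5+175),.086),"wide",cast(T,((161.)/5.5-.5+390,407/5.5-.5+175),.046))
print("die side",cast(S,(346.5/3.8-.5+205,97.5/3.8-.5+345),.086),"wide",cast(S,(120.5/3.8-.5+205,80/3.8-.5+345),.046))
print("jar",cast(T,(367,149),.1),"hammer head",cast(T,(142,201),.02), totool([1,0,0]))
C=-T["R"].T@T["t"];print(C)
E
```

```text
top c (0.5580249866954351+0.07639190235088879j) empty pocket dir deg 171.86583983173037 pocket (0.48377952604009405+0.0870037623234008j) post (0.6276293717248945+0.10432449236096067j)
resid mm [-0.8-0.6j -1. +0.j   0.8+0.4j  0.2-0.6j -1.2-0.5j  0.6+1.1j  1.4+0.1j]
side c (0.5600953479161874+0.07082142442179187j) empty pocket dir deg 171.70685983470776 pocket (0.4858796180210434+0.08163925396985862j) post (0.6297769701398197+0.09856077416692816j)
resid mm [-0. +0.2j -0.3-0.8j -0.4-0.6j  0.1-0.8j  0.8-1.7j -0.4+1.5j  0.2+2.1j]
apron (0.4350021102704361+0.10666949208382527j) 166.17352907020097 0.12669396419686532
base (0.5556002311687502+0.07657180831333506j) 175.75668571186785 0.0024314204736146537
tooth (0.5278470726879844+0.1817602801530759j) 105.98191902730898 0.10960475142303609
die top [ 0.61712759 -0.31463559] wide [ 0.51386888 -0.30083457]
die side [ 0.621422   -0.34407502] wide [ 0.51608254 -0.30870814]
jar [ 0.73826672 -0.17709943] hammer head [0.63467657 0.35462377] [-9.01833782e-01  4.32082983e-01 -3.54588612e-04]
[0.43075234 0.03200459 1.29330552]
```

```bash
python3 - <<'E'
from h import *
T=cam("top");S=cam("side")
d=cast(T,((208.5)/5.5-.5+390,151.5/5.5-.5+175),.062);e=cast(S,(346.5/3.8-.5+205,97.5/3.8-.5+345),.062)
print(d,e)
st=sensors.read_state();m=(d+e)/2;print(m,totool(np.array([*m,.2])-st["eef_pos"]))
E
```

```text
[ 0.62083254 -0.32152645] [ 0.62312146 -0.32913319]
[ 0.621977   -0.32532982] [-0.70148129 -0.64947596  0.03965438]
```

The rows are not in the units I measure in: shifts go in shares of 75 cm and turns go in shares of 2 rad. I convert before sending: -0.35 m / 0.75 = -0.4667, -0.325 m / 0.75 = -0.4333, 0.66 rad / 2 = 0.33.

>>> steer_hand --rows '[[[1,-0.4667,-0.4333,0,0,0,0.33],[1,-0.4667,-0.4333,0,0,0,0.33],[1,-0.4667,-0.4333,0,0,0,0.33],[1,-0.4667,-0.4333,0,0,0,0.33],[1,-0.4667,-0.4333,0,0,0,0.33],[1,-0.4667,-0.4333,0,0,0,0.33],[1,-0.4667,-0.4333,0,0,0,0.33],[1,-0.4667,-0.4333,0,0,0,0.33],[1,-0.4667,-0.4333,0,0,0,0.33],[1,-0.4667,-0.4333,0,0,0,0.33]]]'

```text
t: 1.55
eef_pos: [0.4451, 0.1195, 0.2396]
orientation: [-0.0, 0.526, 0.851, 0.0]
force: [-0.6, -0.1, -0.5]
width: 1.0
gripper_force: 0.0
```

```bash
python3 - <<'E'
from h import *
from scipy.spatial.transform import Rotation as Ro
st=sensors.read_state();print(totool(np.array([.622,-.3245,.16])-st["eef_pos"]),st["orientation"],totool([1,0,0]))
E
```

```text
[-0.47630864 -0.04014483  0.0794019 ] [-1.48801984e-04  5.25940438e-01  8.50521384e-01  9.25469663e-05] [-4.46773267e-01  8.94647206e-01 -1.55770154e-04]
```

To row units: -0.476 m / 0.75 = -0.6347, 0.079 m / 0.75 = 0.1053, 0.655 rad / 2 = 0.3275.

>>> steer_hand --rows '[[[0.7,-0.6347,-0.0533,0,0,0,0.3275],[0.7,-0.6347,-0.0533,0,0,0,0.3275],[0.7,-0.6347,-0.0533,0,0,0,0.3275],[0.7,-0.6347,-0.0533,0,0,0,0.3275],[0.7,-0.6347,-0.0533,0,0,0,0.3275],[0.7,-0.6347,-0.0533,0,0,0,0.3275],[0.7,-0.6347,-0.0533,0,0,0,0.3275],[0.7,-0.6347,-0.0533,0,0,0,0.3275],[0.7,-0.6347,-0.0533,0,0,0,0.3275],[0.7,-0.6347,-0.0533,0.1053,0,0,0.3275],[0.7,-0.6347,-0.0533,0.1053,0,0,0.3275],[0.7,-0.6347,-0.0533,0.1053,0,0,0.3275]]]'

```text
t: 3.05
eef_pos: [0.6222, -0.3224, 0.1599]
orientation: [-0.001, 0.771, 0.637, -0.0]
force: [0.1, 0.4, 0.2]
width: 0.7
gripper_force: 0.0
```

```bash
python3 - <<'E'
from h import *
st=sensors.read_state();print(totool(np.array([.622,-.3245,.063])-st["eef_pos"]),totool([1,0,0]))
for n in("side","top"):
    s=cam(n);cv2.imwrite(f"pics/{n}1.png",s["img"][:,:,::-1]);print(n,proj(s,st["eef_pos"]+[0,0,-.025]))
a=cv2.imread("pics/side1.png")[270:405,180:360];b=cv2.imread("pics/top1.png")[130:280,370:490]
o=np.zeros((540,780,3),np.uint8);o[:405,:540]=cv2.resize(a,(540,405));o[:300,540:]=cv2.resize(b,(240,300));cv2.imwrite("pics/c1.png",o)
E
```

```text
[-0.00214687  0.00048049  0.09691177] [ 0.18840594  0.98208836 -0.00237637]
side [296.52020939 341.94419867]
top [436.90494645 196.3296925 ]
```

View pics/c1.png

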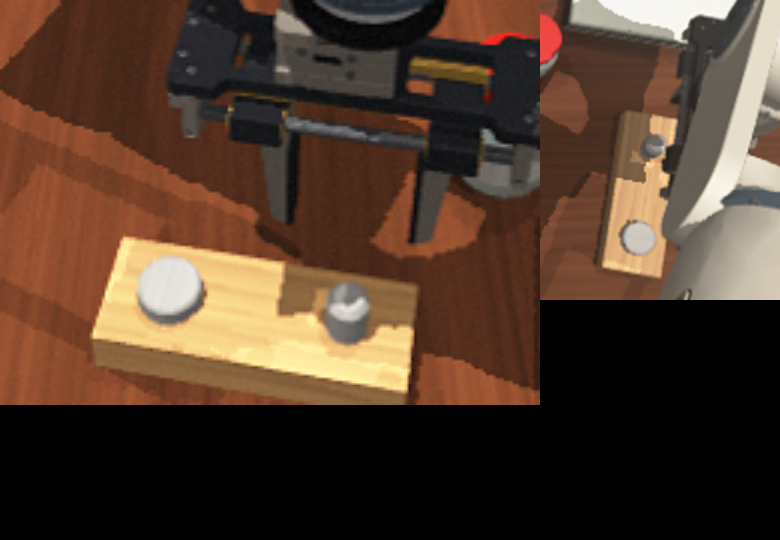

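The gripper stands over the narrow die, with fingertips at side-view pixels (275,343) and (322,351). They sit about 2 px below the prediction, so I trust the top camera more. Next I descend and squeeze lightly along the rack to centre the die.

To row units: 0.097 m / 0.75 = 0.1293, 0.08 m / 0.75 = 0.1067.

>>> steer_hand --rows '[[[0.7,0,-0.0013,0.0533,0,0,0],[0.7,0,-0.0013,0.1067,0,0,0],[0.7,0,-0.0013,0.1293,0,0,0],[0.7,0,-0.0013,0.1293,0,0,0],[0.2,0,-0.0013,0.1293,0,0,0],[0.2,0,-0.0013,0.1293,0,0,0],[0.2,0,-0.0013,0.1293,0,0,0],[0.2,0,-0.0013,0.1293,0,0,0],[0.2,0,-0.0013,0.1293,0,0,0]]]' --grip_n 5

```text
t: 4.28
eef_pos: [0.6219, -0.3242, 0.0641]
orientation: [0.0, 0.771, 0.636, 0.0]
force: [0.2, 0.1, 2.9]
width: 0.279
gripper_force: 5.0
```

To row units: -1.57 rad / 2 = -0.785.

>>> steer_hand --rows '[[[0.7,0,0,0,0,0,0],[0.7,0,0,0,0,0,0],[0.7,0,0,0,0,0,-0.09],[0.7,0,0,0,0,0,-0.18],[0.7,0,0,0,0,0,-0.27],[0.7,0,0,0,0,0,-0.36],[0.7,0,0,0,0,0,-0.45],[0.7,0,0,0,0,0,-0.54],[0.7,0,0,0,0,0,-0.63],[0.7,0,0,0,0,0,-0.72],[0.7,0,0,0,0,0,-0.785],[0.7,0,0,0,0,0,-0.785]]]' --grip_n 5

```text
t: 5.78
eef_pos: [0.6214, -0.324, 0.0634]
orientation: [-0.0, 0.096, 0.995, 0.0]
force: [0.5, -0.3, 0.2]
width: 0.697
gripper_force: 0.0
```

>>> steer_hand --rows '[[[0.2,0,0,0,0,0,0],[0.2,0,0,0,0,0,0],[0.2,0,0,0,0,0,0],[0.2,0,0,0,0,0,0],[0.2,0,0,0,0,0,0],[0.2,0,0,0,0,0,0]]]' --grip_n 5

```text
t: 6.52
eef_pos: [0.6215, -0.3241, 0.0636]
orientation: [0.0, 0.096, 0.995, -0.0]
force: [-0.2, -0.8, -0.1]
width: 0.275
gripper_force: 5.0
```

To row units: -0.155 m / 0.75 = -0.2067, -0.14 m / 0.75 = -0.1867.

>>> steer_hand --rows '[[[0.2,0,0,0,0,0,0],[0.2,0,0,0,0,0,0],[0.2,0,0,-0.04,0,0,0],[0.2,0,0,-0.1067,0,0,0],[0.2,0,0,-0.1867,0,0,0],[0.2,0,0,-0.2067,0,0,0],[0.2,0,0,-0.2067,0,0,0]]]' --grip_n 40

```text
t: 7.4
eef_pos: [0.6217, -0.3241, 0.2191]
orientation: [0.001, 0.096, 0.995, -0.0]
force: [1.0, -0.4, -2.3]
width: 0.271
gripper_force: 40.0
```

```bash
python3 - <<'E'
from h import *
st=sensors.read_state();print(totool(np.array([.4844,.0855,.17])-st["eef_pos"]))
E
```

```text
[0.21289338 0.37591609 0.04871713]
```

To row units: 0.376 m / 0.75 = 0.5013, 0.213 m / 0.75 = 0.284.

>>> steer_hand --rows '[[[0.2,0.284,0.5013,0,0,0,0],[0.2,0.284,0.5013,0,0,0,0],[0.2,0.284,0.5013,0,0,0,0],[0.2,0.284,0.5013,0,0,0,0],[0.2,0.284,0.5013,0,0,0,0],[0.2,0.284,0.5013,0,0,0,0],[0.2,0.284,0.5013,0,0,0,0],[0.2,0.284,0.5013,0,0,0,0],[0.2,0.284,0.5013,0.0533,0,0,0],[0.2,0.284,0.5013,0.0853,0,0,0],[0.2,0.284,0.5013,0.0853,0,0,0],[0.2,0.284,0.5013,0.0853,0,0,0]]]' --grip_n 40

```text
t: 8.9
eef_pos: [0.4842, 0.0851, 0.1545]
orientation: [-0.0, 0.096, 0.995, -0.0]
force: [-0.2, 0.6, -2.5]
width: 0.27
gripper_force: 40.0
```

```bash
python3 - <<'E'
from h import *
st=sensors.read_state()
for n in("side","top"):
    s=cam(n);cv2.imwrite(f"pics/{n}2.png",s["img"][:,:,::-1])
    p=st["eef_pos"];print(n,"foot",proj(s,p+[0,0,-.0556]),"collar",proj(s,p+[0,0,-.0316]),"pocket",proj(s,np.array([.4844,.0855,.06])))
a=cv2.imread("pics/side2.png")[160:270,190:320];b=cv2.imread("pics/top2.png")[190:310,200:320]
o=np.zeros((600,800,3),np.uint8);o[:440,:520]=cv2.resize(a,(520,440));o[:280,520:]=cv2.resize(b,(280,280));cv2.imwrite("pics/c2.png",o)
E
```

```text
side foot [231.22979272 210.41649981] collar [230.69655355 202.64317928] pocket [232.14035142 222.47802081]
top foot [252.099193   261.67379884] collar [251.60632851 261.18037393] pocket [252.70387718 262.35571274]
```

View pics/c2.png

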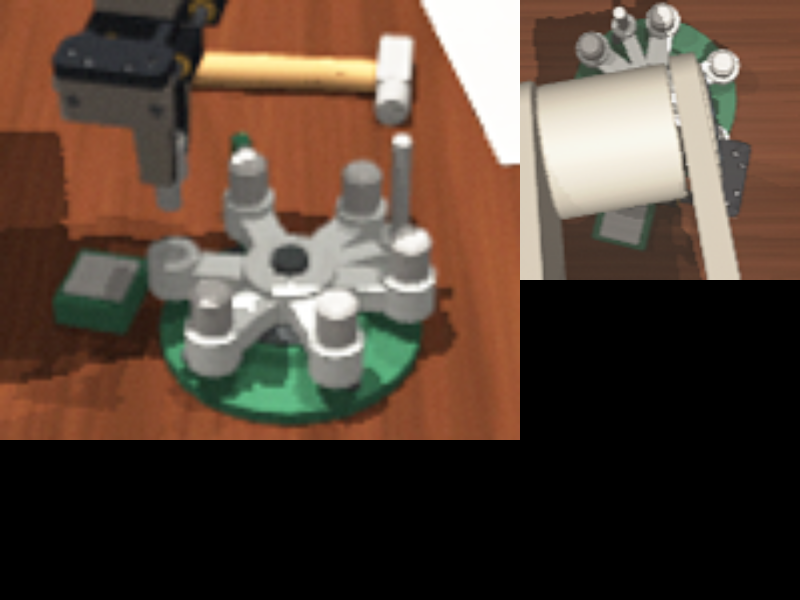

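The held die's shank hangs at about (232,212) in the side view, directly over the empty cup, whose rim centre is at about (233,223). I'll refine that numerically.

```bash
python3 - <<'E'
import cv2
g=cv2.imread("pics/side2.png",0);h=cv2.imread("pics/side0.png",0);t=cv2.imread("pics/top0.png",0)
for r in(206,208,210):print("s2",r,g[r,222:246])
for r in range(219,240,2):print("s2",r,g[r,222:250])
print("s0");
for r in range(217,237):print(r,h[r,222:250])
print("t0")
for r in range(252,274):print(r,t[r,242:264])
E
```

```text
s2 206 [ 97  99  98  92  89  88  83  78  82  78  72  89  97 104 105 101 102 101
  99  98  98  95  96  95]
s2 208 [ 98  99 100  95  96  99  94  91  93  98 100  93  89  99 106 101 100 104
 103  98 100  95  89  99]
s2 210 [ 95  99  94  92  97  97  95  97  91  95  93  93  92  97 101 103 103 103
 101 100  99  95  94  94]
s2 219 [ 35  62  73  68  72  72  77  78  65  71  94 111 116 101  87  63  52  51
  49  54  55  52  52  46  43  76 100 112]
s2 221 [ 48  42  43  42  41  74 105 114 113 112 112 121 127 137 153 163 145  90
  52  53  50  50  52  42  41  42  42  35]
s2 223 [ 55  51  52  50  68 101 110 106 103 105 115 119 111 108 122 150 168 149
 139 163 154 142 125 122 120 108 100 102]
s2 225 [116 113  92  66  69 102 113 112 108 123 134 135 141 156 161 159 148 144
 178 193 193 191 192 191 191 191 195 194]
s2 227 [111 112  79  54  66  97 110 112 112 134 147 147 145 136 125 116 138 180
 194 194 193 192 191 192 192 191 192 194]
s2 229 [ 92  65  48  45  51  94 108 112 113 116 118 118 117 118 119 113 113 110
 129 126 135 133 134 131 138 144 158 167]
s2 231 [ 66  48  48  47  38  87 108 112 107 111 11
[... 4243 characters left out ...]
51 254 224 130
 112 119 118 118]
266 [ 93  86  76 129 238 253 252 247 196 142 148 176 237 251 252 248 175 105
 118 120 121 123]
267 [ 95  96  85  74 146 242 254 252 253 254 254 252 251 253 255 217 110  99
  97  90  87  79]
268 [ 92  91  85  78  70 151 245 255 253 252 252 252 255 248 192 105  64  69
  74  74  73  82]
269 [ 92  91  86  80  78  72 100 188 246 255 255 252 225 137  74  70  74  83
  87  88  89  88]
270 [94 95 87 82 81 79 77 73 70 74 80 76 74 73 72 75 83 86 86 86 85 86]
271 [58 79 91 85 79 79 79 79 77 77 76 74 70 72 72 80 84 83 84 83 83 83]
272 [57 56 56 52 66 79 79 79 78 78 78 79 75 72 78 82 83 82 82 82 82 82]
273 [81 64 58 60 53 48 48 48 49 67 77 78 77 77 85 89 88 84 82 82 81 86]
```

```bash
python3 - <<'E'
import cv2
g=cv2.cvtColor(cv2.imread("pics/side2.png"),cv2.COLOR_BGR2HSV)[:,:,1]
for r in range(190,220):print(r,g[r,220:246])
E
```

```text
190 [ 25  38  36  34  36  47  40  43  42  45  34  47  41  19  19  64  18 143
 167 172 172 174 179 169 171 169]
191 [ 93  89  73  46  46  36  43  44  43  33  41  39  49  31   9  67  23 143
 168 173 174 171 176 171 167 174]
192 [174 166 156  91  43  30  45  44  41  44  45  43  42  26   0  12  38 152
 171 172 174 175 171 173 169 168]
193 [172 177 178 110  28  36  47  49  48  51  46  38  44  19  14  13  14 146
 167 170 168 169 173 170 173 173]
194 [174 172 177 110  31  39  48  53  48  51  42  45  46  15  17  21  14 144
 170 170 173 178 175 168 173 175]
195 [172 175 172 136  61  35  37  41  48  48  45  36  42  23  25  18   9 144
 173 174 171 171 171 169 169 174]
196 [177 173 175 151  77  31  40  44  47  52  52  48  51  29  12  14   9 153
 172 168 167 172 172 175 167 172]
197 [173 175 177 157  82  41  47  46  42  51  46  45  43  14  15   9  11 158
 175 175 175 170 175 169 178 171]
198 [171 173 178 170 103  29  41  45  50  47  49  42  50  20  17  13  56 154
 171 175 172 173 168 171 174 171]
199 [177 178 179 178 115  34  37  34  45  45  48  46  45  46  18  12  79 154
 173 171 170 172 173 175
[... 1529 characters left out ...]

 169 174 171 169 168 185 177 128]
214 [176 176 176 174 178 174 182 169 170 176 175 172 173 172 172 172 174 171
 166 172 171 173 173 173 169 131]
215 [171 172 178 171 175 172 169 170 169 167 167 169 172 172 173 173 167 169
 173 169 175 169 168 174 172 161]
216 [177 175 166 169 171 167 173 171 170 172 171 171 166 164 173 171 169 173
 171 167 170 169 167 175 178 159]
217 [173 174 167 167 173 169 175 167 171 178 174 171 182 175 172 176 172 171
 172 166 167 165 169 178 173 162]
218 [175 172 171 173 170 182 173 178 179 175 177 163 156 153 150 162 174 183
 175 170 171 170 171 163 159 189]
219 [155 150 164 164 168 181 173 174 163 161 120  46  26  33  33  37  41  81
 158 174 174 162 168 173 165 165]
```

The die's shank is centred to under 1 mm over the pocket in the calibrated comparison. I'll lower gently.

To row units: 0.042 m / 0.75 = 0.056, 0.036 m / 0.75 = 0.048.

>>> steer_hand --rows '[[[0.2,0,-0.0007,0.04,0,0,0],[0.2,0,-0.0007,0.048,0,0,0],[0.2,0,-0.0007,0.0507,0,0,0],[0.2,0,-0.0007,0.0533,0,0,0],[0.2,0,-0.0007,0.056,0,0,0],[0.2,0,-0.0007,0.056,0,0,0]]]'

```text
t: 9.75
eef_pos: [0.4849, 0.0855, 0.1138]
orientation: [0.001, 0.096, 0.995, 0.0]
force: [-1.8, 0.8, 8.4]
width: 0.269
gripper_force: 40.0
```

To row units: 0.001 m / 0.75 = 0.0013.

>>> steer_hand --rows '[[[0.2,0.0013,0,0,0,0,0],[0.2,0.0013,0,0,0,0,0]]]'

```text
t: 10.0
eef_pos: [0.4843, 0.0857, 0.1138]
orientation: [0.001, 0.096, 0.995, 0.0]
force: [-0.2, 1.6, 5.3]
width: 0.268
gripper_force: 40.0
```

>>> steer_hand --rows '[[[0.2,0.0007,0,0.0013,0,0,0],[0.2,0.0007,0,0.0013,0,0,0]]]'

```text
t: 10.25
eef_pos: [0.4834, 0.0857, 0.112]
orientation: [0.001, 0.096, 0.995, 0.0]
force: [1.3, 1.0, 0.5]
width: 0.271
gripper_force: 40.0
```

To row units: 0.003 m / 0.75 = 0.004, 0.002 m / 0.75 = 0.0027.

>>> steer_hand --rows '[[[0.2,-0.0007,0,0.0013,0,0,0],[0.2,-0.0007,0,0.0027,0,0,0],[0.2,-0.0007,0,0.004,0,0,0],[0.2,-0.0007,0,0.004,0,0,0]]]'

```text
t: 10.75
eef_pos: [0.4833, 0.0854, 0.1086]
orientation: [0.0, 0.096, 0.995, 0.0]
force: [2.9, 1.1, -1.0]
width: 0.271
gripper_force: 40.0
```

To row units: 0.003 m / 0.75 = 0.004, -0.0005 m / 0.75 = -0.0007.

>>> steer_hand --rows '[[[0.2,-0.0007,0.0004,0.0013,0,0,0],[0.2,-0.0007,0.0004,0.0027,0,0,0],[0.2,-0.0007,0.0004,0.004,0,0,0],[0.2,-0.0007,0.0004,0.004,0,0,0]]]'

```text
t: 11.25
eef_pos: [0.4836, 0.0854, 0.106]
orientation: [0.0, 0.096, 0.995, -0.0]
force: [1.0, 0.8, 8.3]
width: 0.27
gripper_force: 40.0
```

>>> steer_hand --rows '[[[0.2,0,0,0.0013,0,0,0],[0.2,0,0,0.0027,0,0,0],[0.2,0,0,0.0027,0,0,0]]]'

```text
t: 11.62
eef_pos: [0.4837, 0.0855, 0.1045]
orientation: [0.0, 0.096, 0.995, -0.0]
force: [-1.4, 0.4, 14.6]
width: 0.275
gripper_force: 40.0
```

>>> steer_hand --rows '[[[0.2,0,0,0.0013,0,0,0],[0.2,0,0,0.0027,0,0,0],[0.2,0,0,0.0027,0,0,0]]]'

```text
t: 12.0
eef_pos: [0.4839, 0.0855, 0.1019]
orientation: [0.0, 0.096, 0.995, 0.0]
force: [2.9, 0.1, 2.7]
width: 0.274
gripper_force: 40.0
```

>>> steer_hand --rows '[[[0.2,0,0,0.0013,0,0,0],[0.2,0,0,0.0027,0,0,0],[0.2,0,0,0.0027,0,0,0]]]'

```text
t: 12.38
eef_pos: [0.4839, 0.0855, 0.1]
orientation: [0.0, 0.096, 0.995, 0.0]
force: [2.2, -0.4, 8.6]
width: 0.27
gripper_force: 40.0
```

Past the ball; on down to the rim.

To row units: 0.004 m / 0.75 = 0.0053, 0.003 m / 0.75 = 0.004.

>>> steer_hand --rows '[[[0.2,0,0,0.0013,0,0,0],[0.2,0,0,0.0027,0,0,0],[0.2,0,0,0.004,0,0,0],[0.2,0,0,0.0053,0,0,0],[0.2,0,0,0.0053,0,0,0]]]'

```text
t: 13.0
eef_pos: [0.4838, 0.0855, 0.0959]
orientation: [0.0, 0.096, 0.995, -0.0]
force: [1.5, -0.5, 7.6]
width: 0.273
gripper_force: 40.0
```

>>> steer_hand --rows '[[[0.2,0,0,0.0013,0,0,0],[0.2,0,0,0.0027,0,0,0],[0.2,0,0,0.004,0,0,0],[0.2,0,0,0.004,0,0,0]]]'

```text
t: 13.5
eef_pos: [0.4839, 0.0855, 0.093]
orientation: [0.0, 0.096, 0.995, 0.0]
force: [0.6, 0.2, 6.9]
width: 0.272
gripper_force: 40.0
```

To row units: 0.0015 m / 0.75 = 0.002, 0.001 m / 0.75 = 0.0013.

>>> steer_hand --rows '[[[0.2,0,0,0.0013,0,0,0],[0.2,0,0,0.002,0,0,0],[0.2,0,0,0.002,0,0,0]]]'

```text
t: 13.88
eef_pos: [0.4839, 0.0855, 0.0915]
orientation: [0.0, 0.096, 0.995, 0.0]
force: [1.0, 0.1, 8.7]
width: 0.265
gripper_force: 40.0
```

>>> steer_hand --rows '[[[0.2,0,0,0.0007,0,0,0],[0.2,0,0,0.0013,0,0,0],[0.2,0,0,0.0013,0,0,0]]]'

```text
t: 14.25
eef_pos: [0.4839, 0.0856, 0.0912]
orientation: [0.0, 0.096, 0.995, 0.0]
force: [-2.9, -0.3, 19.8]
width: 0.271
gripper_force: 40.0
```

The die is seated: the force rose and motion stopped at TCP z 0.0912. I'll unload, open and rise.

To row units: -0.11 m / 0.75 = -0.1467, -0.08 m / 0.75 = -0.1067.

>>> steer_hand --rows '[[[0.2,0,0,-0.0013,0,0,0],[0.2,0,0,-0.0013,0,0,0],[0.55,0,0,-0.0013,0,0,0],[0.55,0,0,-0.0013,0,0,0],[0.55,0,0,-0.0013,0,0,0],[0.55,0,0,-0.0013,0,0,0],[0.55,0,0,-0.04,0,0,0],[0.55,0,0,-0.1067,0,0,0],[0.55,0,0,-0.1467,0,0,0],[0.55,0,0,-0.1467,0,0,0]]]' --grip_n 10

```text
t: 15.5
eef_pos: [0.485, 0.0858, 0.2022]
orientation: [0.002, 0.096, 0.995, 0.001]
force: [0.5, -0.4, 0.4]
width: 0.547
gripper_force: 0.0
```

```bash
python3 - <<'E'
from h import *
st=sensors.read_state();print(st["width"],totool(np.array([.6277,.1028,.2])-st["eef_pos"]))
E
```

```text
0.5472780018166215 [-0.13686052  0.04391059  0.00284133]
```

To row units: -0.137 m / 0.75 = -0.1827, 0.044 m / 0.75 = 0.0587.

>>> steer_hand --rows '[[[0.5,-0.1827,0.0587,0,0,0,0],[0.5,-0.1827,0.0587,0,0,0,0],[0.5,-0.1827,0.0587,0,0,0,0],[0.5,-0.1827,0.0587,0,0,0,0],[0.5,-0.1827,0.0587,0,0,0,0]]]' --grip_n 10

```text
t: 16.12
eef_pos: [0.6248, 0.1024, 0.1988]
orientation: [-0.001, 0.096, 0.995, -0.0]
force: [-1.0, 0.6, 0.6]
width: 0.497
gripper_force: 0.0
```

```bash
python3 - <<'E'
from h import *
st=sensors.read_state();print(st["eef_pos"])
for n in("side",):
    s=cam(n);cv2.imwrite(f"pics/{n}3.png",s["img"][:,:,::-1])
    p=st["eef_pos"];print(n,"tip",proj(s,p+[0,0,-.025]),"post top",proj(s,np.array([p[0],p[1],.135])))
a=cv2.imread("pics/side3.png")[130:270,190:340]
cv2.imwrite("pics/c3.png",cv2.resize(a,(600,560)))
E
```

```text
[0.62478891 0.10240549 0.19879131]
side tip [288.60328215 181.25441738] post top [288.15994714 194.37263605]
```

View pics/c3.png

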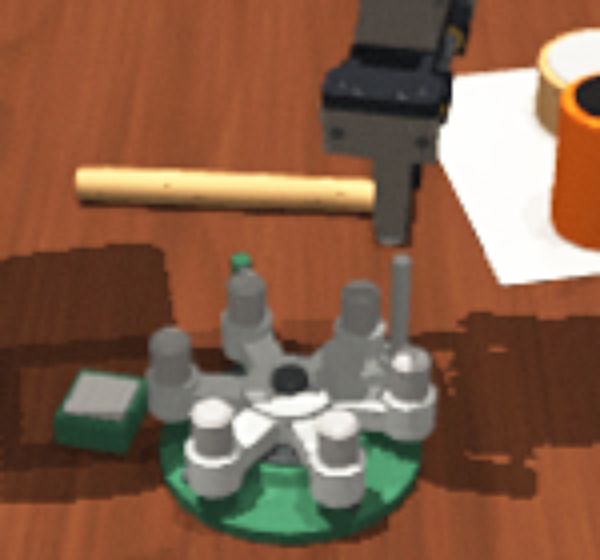

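The side view shows the die seated in the left cup, level with the others. The post top is at (290,195), about 3 mm in +x from the tool. I'll descend and grip it lightly.

To row units: 0.069 m / 0.75 = 0.092, 0.05 m / 0.75 = 0.0667.

>>> steer_hand --rows '[[[0.5,-0.004,0,0.04,0,0,0],[0.5,-0.004,0,0.0667,0,0,0],[0.5,-0.004,0,0.092,0,0,0],[0.5,-0.004,0,0.092,0,0,0],[0.1,-0.004,0,0.092,0,0,0],[0.1,-0.004,0,0.092,0,0,0],[0.1,-0.004,0,0.092,0,0,0],[0.1,-0.004,0,0.092,0,0,0],[0.1,-0.004,0,0.092,0,0,0],[0.1,-0.004,0,0.092,0,0,0]]]' --grip_n 6

```text
t: 17.42
eef_pos: [0.6307, 0.1026, 0.1318]
orientation: [0.001, 0.096, 0.995, 0.001]
force: [3.9, 2.8, 1.4]
width: 0.129
gripper_force: 6.0
```

```bash
python3 - <<'E'
from h import *
st=sensors.read_state();p=st["eef_pos"];c=np.array([.558,.0749]);v=p[:2]-c;print(np.hypot(*v),np.degrees(np.arctan2(v[1],v[0])))
a0=np.arctan2(.1028-.0749,.6277-.558)
# arc about c using nominal angle
for d in range(0,66,5):
    f=lambda a:.075*np.array([np.cos(a),np.sin(a),0])
    print(d,totool(f(a0-np.radians(d))-f(a0)).round(4))
E
```

```text
0.07778803648198451 20.835550003407096
0 [0. 0. 0.]
5 [-0.0033 -0.0056  0.    ]
10 [-0.0061 -0.0116  0.    ]
15 [-0.0084 -0.0177 -0.    ]
20 [-0.0101 -0.024  -0.    ]
25 [-0.0113 -0.0304 -0.    ]
30 [-0.0119 -0.037  -0.    ]
35 [-0.0119 -0.0435 -0.    ]
40 [-0.0114 -0.05   -0.    ]
45 [-0.0103 -0.0565 -0.0001]
50 [-0.0086 -0.0628 -0.0001]
55 [-0.0064 -0.069  -0.0001]
60 [-0.0037 -0.0749 -0.0001]
65 [-0.0004 -0.0806 -0.0001]
```

To row units: -0.0177 m / 0.75 = -0.0236, -0.0116 m / 0.75 = -0.0155.

>>> steer_hand --rows '[[[0.1,-0.0044,-0.0075,0,0,0,0],[0.1,-0.0081,-0.0155,0,0,0,0],[0.1,-0.0112,-0.0236,0,0,0,0],[0.1,-0.0112,-0.0236,0,0,0,0]]]' --grip_n 6

```text
t: 17.92
eef_pos: [0.6364, 0.084, 0.132]
orientation: [0.002, 0.096, 0.995, 0.001]
force: [6.0, 7.3, -0.5]
width: 0.127
gripper_force: 6.0
```

The rows are not in the units I measure in: shifts go in shares of 75 cm and turns go in shares of 2 rad. I convert before sending: -0.0193 m / 0.75 = -0.0257, -0.0127 m / 0.75 = -0.0169.

>>> steer_hand --rows '[[[0.1,-0.0036,-0.0084,0,0,0,0],[0.1,-0.0052,-0.0169,0,0,0,0],[0.1,-0.006,-0.0257,0,0,0,0],[0.1,-0.006,-0.0257,0,0,0,0]]]' --grip_n 6

```text
t: 18.42
eef_pos: [0.6361, 0.0625, 0.1318]
orientation: [0.001, 0.096, 0.995, -0.0]
force: [5.4, -4.3, 3.9]
width: 0.126
gripper_force: 6.0
```

To row units: -0.032 m / 0.75 = -0.0427, -0.0258 m / 0.75 = -0.0344.

>>> steer_hand --rows '[[[0.1,0,-0.0087,0,0,0,0],[0.1,0.0007,-0.0173,0,0,0,0],[0.1,0.0021,-0.026,0,0,0,0],[0.1,0.0044,-0.0344,0,0,0,0],[0.1,0.0073,-0.0427,0,0,0,0],[0.1,0.0073,-0.0427,0,0,0,0]]]' --grip_n 6

```text
t: 19.18
eef_pos: [0.6221, 0.0322, 0.131]
orientation: [-0.001, 0.096, 0.995, -0.0]
force: [-1.8, -1.9, 5.7]
width: 0.126
gripper_force: 6.0
```

To row units: -0.0045 m / 0.75 = -0.006, 0.0022 m / 0.75 = 0.0029.

>>> steer_hand --rows '[[[0.1,0.0029,-0.006,0,0,0,0],[0.1,0.0029,-0.006,0,0,0,0],[0.1,0.0029,-0.006,0,0,0,0]]]' --grip_n 6

```text
t: 19.55
eef_pos: [0.62, 0.029, 0.131]
orientation: [-0.001, 0.096, 0.995, -0.0]
force: [-2.1, 1.3, 4.6]
width: 0.129
gripper_force: 6.0
```

To row units: -0.13 m / 0.75 = -0.1733, -0.08 m / 0.75 = -0.1067.

>>> steer_hand --rows '[[[0.4,0,0,0,0,0,0],[0.4,0,0,0,0,0,0],[0.4,0,0,0,0,0,0],[0.4,0,0,-0.04,0,0,0],[0.4,0,0,-0.1067,0,0,0],[0.4,0,0,-0.1733,0,0,0],[0.4,0,0,-0.1733,0,0,0]]]' --grip_n 6

```text
t: 20.42
eef_pos: [0.6228, 0.029, 0.2655]
orientation: [0.004, 0.096, 0.995, 0.001]
force: [-0.1, 0.2, -0.2]
width: 0.399
gripper_force: 0.0
```

>>> steer_hand --rows '[[[0.4,-0.0667,-0.3333,0,0,0,0],[0.4,-0.0667,-0.3333,0,0,0,0],[0.4,-0.0667,-0.3333,0,0,0,0],[0.4,-0.0667,-0.3333,0,0,0,0],[0.4,-0.0667,-0.3333,0,0,0,0],[0.4,-0.0667,-0.3333,0,0,0,0]]]'

```text
t: 21.18
eef_pos: [0.6213, -0.2259, 0.2598]
orientation: [-0.001, 0.096, 0.995, 0.0]
force: [-0.2, 0.3, 0.3]
width: 0.403
gripper_force: 0.0
```

```bash
python3 - <<'E'
from h import *
o=np.zeros((560,800,3),np.uint8)
for i,(n,b) in enumerate((("top",(180,300,200,300)),("side",(170,270,195,310)))):
    s=cam(n);im=s["img"][:,:,::-1];cv2.imwrite(f"pics/{n}4.png",im);c=im[b[0]:b[1],b[2]:b[3]];k=4 if i==0 else 3.4
    c=cv2.resize(c,None,fx=k,fy=k);o[:c.shape[0],i*400:i*400+c.shape[1]]=c[:,:400]
cv2.imwrite("pics/c4.png",o)
E
```

```text
(no output)
```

View pics/c4.png

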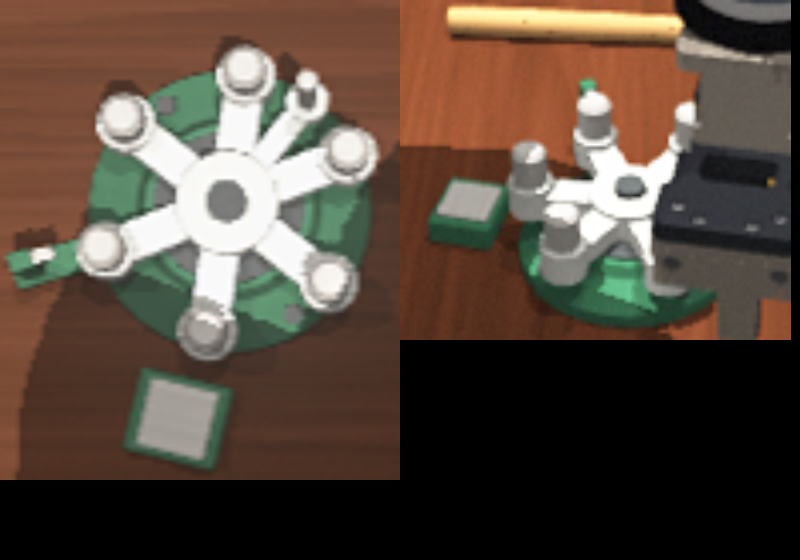

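The wheel has turned one click: the post is now upper right at crop (307,90). The loaded die stands at the pointer at crop (103,248), level with its neighbours, and the robot is clear.

```bash
python3 -c "
from rig import arm, imaging, sensors
print(arm.sign_off())"
```

```text
the job is handed in; nothing more can be done
None
```

I pressed the narrow-headed die home in the empty pocket and turned the wheel one click clockwise so the die stands at the pointer. I then let go, moved clear and handed the job in at about 21 s; the sign-off returned no verdict.

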